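# Reset a needle valve: down to its seat, then half a turn open

## Task

Reset the flow of the needle valve that stands next to the round pressure gauge on the manifold: turn its T-handle clockwise until you feel the needle seat, without forcing it, then open it again by half a turn from there and let go of it. Leave the other two valves set as they are, and do not push the loose things on the bench about.

Things in the scene. Friction and masses are not known exactly. Their poses are not given: they have to be found in the camera images.
- manifold: gas manifold bolted to the bench: white base plate 130 x 500 x 6 mm, aluminium bar 44 x 490 mm above it, its top at 70 mm. Origin: middle of the plate's underside; y runs along the bar. On the bar stand three equal needle valves, 0, 110 and -110 mm from the middle, and at its ends, 205 mm from the middle, a pressure gauge and an inlet filter (either way round)
- gauge_face (a point): pressure gauge at one end of the manifold: flat round drum 67 mm across on a thin stem, white dial facing up. Point: middle of the dial, 135 mm above the bench. The valve next to it is 95 mm away, the others 205 and 315 mm
- filter: inlet filter at the manifold's other end, fixed: upright steel cylinder 32 mm across with a hexagonal brass cap, top 152 mm above the bench. Origin: under its centre, 70 mm above the bench
- bar_a (a point): T-handle of one of the three equal needle valves (which stands where differs): level brass bar 74 mm long, 14 mm wide with flat upright sides, 16 mm high. Point: its middle, on the stem's axis, 178 mm above the bench. x along the bar, z up the stem. Under it the bare stem, 10 mm thick, then from 142 mm down a nut 20 mm wide and the steel body. The bar does not rise or sink
- tip_a (a point): point on T-handle bar_a, 30 mm from the stem towards one end of the bar
- handle_a (a joint): turn of that T-handle (bar_a), rad; grows counter-clockwise from above (opens). 0: bar's x along the manifold's x, NOT the seat: the angle where the needle seats (joint stops) differs by valve, is unknown and must be felt. Starts 0.19 to 0.35 turn open. Friction about 0.1 N m, moment rises once seated. Stays where left. Grip the bar's flat sides across the stem
- seat_a (a joint): elastic give of valve a's seat and stem, rad, added to handle turn: about 0 while the handle turns freely; once the needle is seated it goes negative as the handle is pressed on clockwise, 0.1 rad per 0.6 N m, and springs back. A gentle seating is under 0.15 rad; beyond 0.25 rad (1.5 N m) the seat is damaged
- bar_b (a point): T-handle of one of the three equal needle valves (which stands where differs): level brass bar 74 mm long, 14 mm wide with flat upright sides, 16 mm high. Point: its middle, on the stem's axis, 178 mm above the bench. x along the bar, z up the stem. Under it the bare stem, 10 mm thick, then from 142 mm down a nut 20 mm wide and the steel body. The bar does not rise or sink
- tip_b (a point): point on T-handle bar_b, 30 mm from the stem towards one end of the bar
- handle_b (a joint): turn of that T-handle (bar_b), rad; grows counter-clockwise from above (opens). 0: bar's x along the manifold's x, NOT the seat: the angle where the needle seats (joint stops) differs by valve, is unknown and must be felt. Starts 0.19 to 0.35 turn open. Friction about 0.1 N m, moment rises once seated. Stays where left. Grip the bar's flat sides across the stem
- seat_b (a joint): elastic give of valve b's seat and stem, rad, added to handle turn: about 0 while the handle turns freely; once the needle is seated it goes negative as the handle is pressed on clockwise, 0.1 rad per 0.6 N m, and springs back. A gentle seating is under 0.15 rad; beyond 0.25 rad (1.5 N m) the seat is damaged
- bar_c (a point): T-handle of one of the three equal needle valves (which stands where differs): level brass bar 74 mm long, 14 mm wide with flat upright sides, 16 mm high. Point: its middle, on the stem's axis, 178 mm above the bench. x along the bar, z up the stem. Under it the bare stem, 10 mm thick, then from 142 mm down a nut 20 mm wide and the steel body. The bar does not rise or sink
- tip_c (a point): point on T-handle bar_c, 30 mm from the stem towards one end of the bar
- handle_c (a joint): turn of that T-handle (bar_c), rad; grows counter-clockwise from above (opens). 0: bar's x along the manifold's x, NOT the seat: the angle where the needle seats (joint stops) differs by valve, is unknown and must be felt. Starts 0.19 to 0.35 turn open. Friction about 0.1 N m, moment rises once seated. Stays where left. Grip the bar's flat sides across the stem
- seat_c (a joint): elastic give of valve c's seat and stem, rad, added to handle turn: about 0 while the handle turns freely; once the needle is seated it goes negative as the handle is pressed on clockwise, 0.1 rad per 0.6 N m, and springs back. A gentle seating is under 0.15 rad; beyond 0.25 rad (1.5 N m) the seat is damaged
- wrench: open-ended wrench lying on the bench, 180 mm long; a bystander, loose. Origin: middle of its underside
- tee: brass tee fitting, 64 mm long, 25 mm high; a bystander, loose. Origin: middle of its underside
- flange: spare clear column end flange, disc 90 mm across, 22 mm high; a bystander, loose. Origin: middle of its underside
- meter: grey hand-held meter with keys, 165 x 78 x 28 mm, lying flat; a bystander, loose. Origin: middle of its underside
- beaker: glass beaker, 72 mm across, 90 mm high; a bystander, loose. Origin: middle of its underside
- reagent: amber reagent bottle, 72 mm across, 150 mm high; a bystander, loose. Origin: middle of its underside
- wash: white wash bottle with a bent spout, 66 mm across, 190 mm high; a bystander, loose. Origin: middle of its underside

How it is judged:
On the way:
1. the needle valve next to the gauge is turned down onto its seat (((horizontal distance between bar_a and gauge_face below 0.14 m and value of joint handle_a below -1.18 rad) or (horizontal distance between bar_b and gauge_face below 0.14 m and value of joint handle_b below -0.28 rad) or (horizontal distance between bar_c and gauge_face below 0.14 m and value of joint handle_c below -2.08 rad))), for 0.1 s.
At the end, for the whole second after the job is handed in: After having been on its seat, the needle valve next to the gauge stands half a turn open from the seat, within 0.3 rad (a twentieth of a turn), at rest; the other two handles are where they were (within about 0.3 rad), and the loose things within 30 mm of where they lay ((horizontal distance between bar_a and gauge_face below 0.14 m or distance of tip_a from where it was at the start of the episode below 0.009 m) and (horizontal distance between bar_b and gauge_face below 0.14 m or distance of tip_b from where it was at the start of the episode below 0.009 m) and (horizontal distance between bar_c and gauge_face below 0.14 m or distance of tip_c from where it was at the start of the episode below 0.009 m) and distance of each of wrench, tee, flange, meter, beaker, reagent, wash from where it was at the start of the episode below 0.03 m and ((horizontal distance between bar_a and gauge_face below 0.14 m and value of joint handle_a between 1.64159 and 2.24159 rad and velocity of joint handle_a between -0.05 and 0.05 rad/s) or (horizontal distance between bar_b and gauge_face below 0.14 m and value of joint handle_b between 2.54159 and 3.14159 rad and velocity of joint handle_b between -0.05 and 0.05 rad/s) or (horizontal distance between bar_c and gauge_face below 0.14 m and value of joint handle_c between 0.741593 and 1.34159 rad and velocity of joint handle_c between -0.05 and 0.05 rad/s))); the robot touches nothing.
It fails at once if a valve is forced into its seat: more than 0.25 rad of give (1.5 N m) (value of joint any of seat_a, seat_b, seat_c below -0.25 rad).
It fails at once if one of the other two valves is turned by more than about 0.3 rad ((not (horizontal distance between bar_a and gauge_face below 0.14 m) and distance of tip_a from where it was at the start of the episode above 0.009 m) or (not (horizontal distance between bar_b and gauge_face below 0.14 m) and distance of tip_b from where it was at the start of the episode above 0.009 m) or (not (horizontal distance between bar_c and gauge_face below 0.14 m) and distance of tip_c from where it was at the start of the episode above 0.009 m)).
It fails at once if a loose bystander is pushed more than 30 mm (distance of any of wrench, tee, flange, meter, beaker, reagent, wash from where it was at the start of the episode above 0.03 m).
It also fails if it takes over 64 s, if anything falls off the work surface, if the arm or the gripper's body presses on something with over 40 N, if the wrist force passes 120 N, or if a joint passes its speed limit or range.

## Robot

A 7-joint arm with a two-finger parallel gripper is mounted at the origin on the work surface. World frame = base frame: x ahead of the robot, y to its left, z up, the work surface at z = 0. Lengths are in m, angles in rad, forces in N, time in s.
With the tool pointing down it reaches from about 0.35 to 0.9 m from the base axis. Payload 7.2 kg.
Tool frame: the origin (TCP) lies on the centre line of the jaws, within the pads' length; the fingertips stand 22 mm ahead of it and the grasp point (between the pads) lies 3 mm ahead of it; x points along the fingers, z is the direction in which the jaws open and shut, and the axes are right-handed (so a half turn about x gives the same grasp; the last joint's range is limited). The gripper opens to 88 mm and grips with 3 to 60 N. Pads are 20 mm wide; open, the fingers measure 115 mm over their backs; the gripper's body (75 mm by 178 mm) begins 61 mm behind the grasp point.
Start: joints at [-1.306, 0.411, -0.013, 1.596, 0.006, 1.134, -0.082], TCP at [0.204, 0.591, 0.209] pointing down, gripper open.
Joint ranges: [-2.95, 2.95], [-0.29, 1.99], [-1.47, 1.44], [0.14, 2.54], [-1.03, 4.17], [0.13, 1.85], [-2.86, 2.86]. Speed limits (rad/s): [2.39, 2.39, 3.01, 3.01, 3.14, 3.14, 3.14].

## Interface

Orientations are given as a unit quaternion [x, y, z, w].
In Python, from workcell import telemetry, read_camera, ctrl gives the robot as it stands.
- The arm moves only by the shell command python3 -m jog 'ROWS' [FORCE]. ROWS is a JSON object of lists of equal length, an entry for each row: "offset": the shift along the world's x, y, z in mm, a list of three; "spin": the turn about the world's z in degrees; "gripper": the opening, from -1 (shut) to 1 (fully open), so that 0 is half open. In form: {"offset": [[x, y, z], ...], "spin": [spin, ...], "gripper": [gripper, ...]}. A call has 1 to 12 rows; each row is the pose to reach, as a shift and turn from the pose commanded when the call began; what a row does not reach only later rows make up. A row lasts 1/12 s, in which the tool goes at most 41.7 mm and 7.16 degrees, less where a joint would pass 70% of its speed; a pose out of reach is approached as far as the arm can. A call with a gripper value outside its range is refused whole. The fingers move at their own pace and stop on an object; FORCE is the grip in N (left out, the last holds). Time passes only in rows, so rows that repeat a pose let the fingers close. It gives the time, the measured TCP pose, the force and the opening at its end, in the units of the state.
- telemetry.get_obs(): the state, without advancing time (a new reading comes with each control period).
- read_camera(name): name is "side" or "top" or "wrist"; returns a dict with "pixels" (420x560x3 uint8, red, green, blue), "depth" (420x560 float32, m along the optical axis (not along the pixel's ray), 0 where there is no reading), "fx", "fy", "cx", "cy" (pixels), "extrinsics" (4x4, takes a point from world to camera coordinates); the wrist camera has in their place "mount" (4x4, takes a point from camera to tool coordinates, whose origin is the TCP and whose axes are the tool frame's). Camera axes: x right, y up, looking along -z (the intrinsics and any distortion apply to the point x, -y, -z); pixel columns grow to the right and rows downward; lengths in m; the calibration is good to about 2 mm. A picture is of the moment at which its call begins: read the wrist's pose just before it.
- ctrl.finish_job(): hands the job in, once; it reports no verdict.
The state is a dict: "t": time; "q": joint angles; "qvel": joint speeds; "tau": joint torques, N m; "eef_pos": TCP position; "eef_rot": TCP orientation; "force": force on the tool from outside, world axes, zero at the start; "torque": the same for the moment, N m; "width": finger opening in m.
Only numpy, scipy, OpenCV 4.12 (cv2) and the standard library are available. Lean on these libraries where they do the work, as an engineer would, in place of code of your own. Each camera call takes 0.05 s, during which the arm holds its last target. There are 200 camera calls.

## Working session

There is one attempt and no reset: what is moved stays moved. The work goes in short steps, Python scripts to look and compute and a shell command to move; the robot and the scene stay as the last step left them, time stands still between calls to the robot, and variables do not carry over. Pictures are saved under pics/ and viewed, about 8 in all and at most 12, crops included, and the job is handed in when it is done.

```bash
mkdir -p pics
cat > h.py <<'E'
import numpy as np, cv2
from workcell import telemetry, read_camera, ctrl
def snap(n):
    o=telemetry.get_obs(); c=read_camera(n); 
    if n=="wrist":
        from scipy.spatial.transform import Rotation as R
        T=np.eye(4);T[:3,:3]=R.from_quat(o["eef_rot"]).as_matrix();T[:3,3]=o["eef_pos"]
        M=T@np.array(c["mount"])
    else: M=np.linalg.inv(np.array(c["extrinsics"]))
    d=c["depth"]; v,u=np.mgrid[:d.shape[0],:d.shape[1]]
    P=np.stack([(u-c["cx"])/c["fx"]*d,-(v-c["cy"])/c["fy"]*d,-d],-1)
    W=P@M[:3,:3].T+M[:3,3]; W[d==0]=np.nan
    return c["pixels"],W,c
def save(f,im): cv2.imwrite(f,cv2.cvtColor(im,cv2.COLOR_RGB2BGR))
E
python3 - <<'E'
from h import *
o=telemetry.get_obs(); print({k:np.round(v,3) for k,v in o.items()})
for n in("top","side"):
    im,W,c=snap(n); save(f"pics/{n}0.png",im); np.save(f"{n}0.npy",W); print([k for k in c if k not in("pixels","depth")])
    if n=="top":
        z=W[...,2]; m=(abs(z-.186)<.006)
        N,L,S,C=cv2.connectedComponentsWithStats(m.astype(np.uint8))
        for i in range(1,N):
            if S[i,4]>15:
                p=W[L==i]; r=cv2.minAreaRect(p[:,:2].astype(np.float32)); print(S[i,4],C[i],p.mean(0),r)
E
```

```text
{'t': np.float64(0.0), 'q': array([-1.306,  0.412, -0.013,  1.597,  0.006,  1.134, -0.082]), 'qvel': array([-0.001, -0.001, -0.001, -0.002, -0.001, -0.002,  0.001]), 'tau': array([ 0.0000e+00, -5.8796e+01,  6.4200e-01, -2.9106e+01, -5.4000e-02,
        1.8000e-02,  0.0000e+00]), 'eef_pos': array([0.204, 0.59 , 0.208]), 'eef_rot': array([-0.411,  0.576,  0.41 ,  0.575]), 'force': array([-0.569, -0.185, -0.194]), 'torque': array([ 0.032, -0.018,  0.024]), 'width': np.float64(0.088)}
['fx', 'fy', 'cx', 'cy', 'extrinsics']
118 [236.00847458 213.05932203] [0.53155037 0.15197733 0.18708659] ((0.53058260679245, 0.1522330492734909), (0.07214367389678955, 0.014448902569711208), 9.075296401977539)
126 [273.88888889 220.80952381] [0.50966563 0.04468316 0.18706469] ((0.5098291635513306, 0.04528586193919182), (0.014766338281333447, 0.0725356861948967), 32.63886642456055)
129 [312.23255814 228.4496124 ] [ 0.48830335 -0.06293494  0.18714583] ((0.4886666238307953, -0.06378256529569626), (0.07022715359926224, 0.014979586936533451), 89.16534423828125)
16 [449.875  246.1875] [ 0.44012822 -0.44358384  0.18565068] ((0.4403012990951538, -0.44376829266548157), (0.005619321949779987, 0.020736314356327057), 30.494569778442383)
['fx', 'fy', 'cx', 'cy', 'extrinsics']
```

View pics/top0.png

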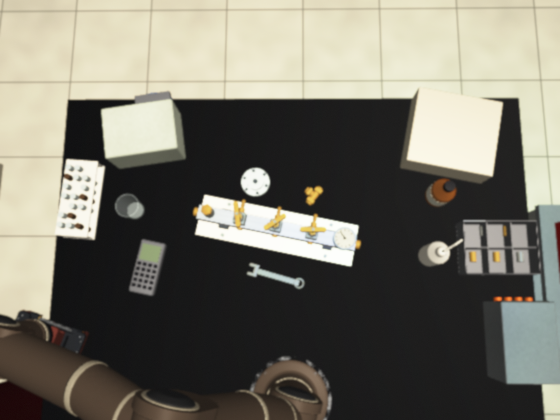

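View pics/side0.png

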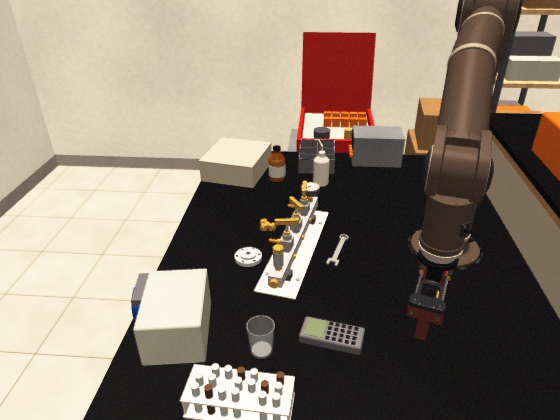

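Run:
```python
from h import *
W=np.load("top0.npy"); z=W[...,2]
for lo,hi in((.128,.14),(.145,.157)):
    m=((z>lo)&(z<hi)&(W[...,0]>.3)).astype(np.uint8)
    N,L,S,C=cv2.connectedComponentsWithStats(m)
    for i in range(1,N):
        if S[i,4]>30: p=W[L==i]; print(lo,S[i,4],C[i],p.mean(0),np.ptp(p,0))
```

```text
0.128 2271 [140.76221929 125.97490092] [0.80713774 0.45251417 0.13683414] [0.21569528 0.2385664  0.01195078]
0.128 391 [343.78772379 237.28388747] [ 0.47010492 -0.15605556  0.13429968] [0.06775627 0.06406306 0.011793  ]
0.145 96 [448.8125     185.13541667] [ 0.6210579  -0.46039589  0.15111022] [0.03066487 0.03271678 0.01185329]
0.145 83 [205.6746988  208.72289157] [0.55003817 0.24446892 0.1514011 ] [0.03072503 0.03190772 0.01063938]
0.145 56 [440.71428571 251.03571429] [ 0.42994078 -0.4279515   0.15006419] [0.02602569 0.02355784 0.01154747]
```

The top view shows the gauge dial at (343,237), so the target valve is the one at (312,228). It measures (0.489, -0.064), 94 mm from the dial. Its bar lies at about 89° in world yaw, which makes its handle +1.75 rad if this is valve b. I'll rise, travel over it, then measure again.

```bash
python3 -m jog '{"offset":[[0,0,40],[0,0,80],[15,-35,100],[30,-70,110],[45,-105,120],[60,-140,120],[75,-175,120],[90,-210,120],[105,-245,120],[120,-280,120],[135,-315,120],[150,-350,120]],"spin":[0,-4,-8,-12,-16,-20,-24,-28,-32,-36,-40,-44],"gripper":[1,1,1,1,1,1,1,1,1,1,1,1]}'
python3 -m jog '{"offset":[[15,-35,0],[30,-70,0],[45,-105,0],[60,-140,0],[75,-175,0],[90,-210,0],[105,-245,0],[120,-280,0],[135,-304,0],[135,-304,0],[135,-304,0]],"spin":[-4,-8,-12,-16,-20,-24,-28,-28,-28,-28,-28],"gripper":[1,1,1,1,1,1,1,1,1,1,1]}'
python3 - <<'E'
from h import *
from scipy.spatial.transform import Rotation as R
o=telemetry.get_obs(); print({k:np.round(o[k],4) for k in("t","q","eef_pos","force","torque")}); print(R.from_quat(o["eef_rot"]).as_matrix().round(3))
im,W,c=snap("wrist"); save("pics/w1.png",im)
m=(abs(W[...,2]-.186)<.006)
N,L,S,C=cv2.connectedComponentsWithStats(m.astype(np.uint8))
for i in range(1,N):
    if S[i,4]>100: p=W[L==i]; print(S[i,4],C[i],p.mean(0),cv2.minAreaRect(p[:,:2].astype(np.float32)))
E
```

```text
t: 1.1
eef_pos: [0.3543, 0.2387, 0.3288]
eef_rot: [-0.163, 0.688, 0.164, 0.688]
force: [0.7, 0.5, -0.1]
width: 0.0875
t: 2.02
eef_pos: [0.4891, -0.0647, 0.3285]
eef_rot: [0.008, 0.707, -0.008, 0.707]
force: [0.1, 0.9, -0.7]
width: 0.088
{'t': np.float64(2.0167), 'q': array([-0.6043,  0.091 ,  0.7027,  1.7592, -0.0597,  1.3143,  0.0895]), 'eef_pos': array([ 0.4891, -0.0647,  0.3285]), 'force': array([ 0.0704,  0.9384, -0.7297]), 'torque': array([-0.0043,  0.0134,  0.0016])}
[[-0.001  0.022  1.   ]
 [-0.001  1.    -0.022]
 [-1.    -0.001 -0.001]]
1443 [293.97505198  65.76230076] [0.50755132 0.04450294 0.18532094] ((0.5081315636634827, 0.04393947497010231), (0.014132693409919739, 0.07352373749017715), 33.78096389770508)
1108 [272.97382671 187.95397112] [ 0.48670821 -0.06273104  0.18532209] ((0.4867311418056488, -0.063794806599617), (0.07377233356237411, 0.013595934957265854), 88.52196502685547)
```

View pics/w1.png

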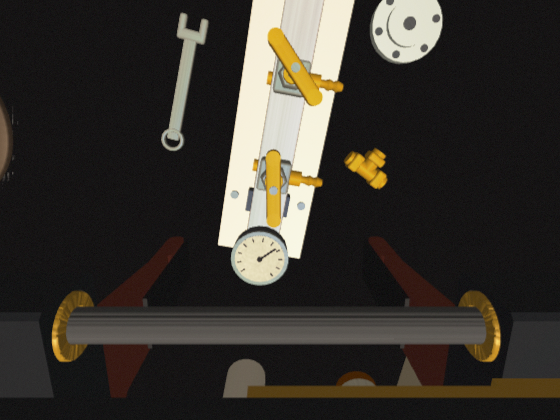

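```bash
python3 -m jog '{"offset":[[-2,1,-35],[-2,1,-70],[-2,1,-100],[-2,1,-125],[-2,1,-140],[-2,1,-147],[-2,1,-147]],"spin":[0,0,0,0,0,0,0],"gripper":[1,1,1,1,1,1,1]}'
python3 -m jog '{"offset":[[0,0,0],[0,0,0],[0,0,0],[0,0,0],[0,0,0],[0,0,0],[0,0,0],[0,0,0],[0,0,0],[0,0,0]],"spin":[0,0,0,0,0,0,0,0,0,0],"gripper":[-0.3,-0.5,-0.6,-0.7,-0.8,-1,-1,-1,-1,-1]}' 30
python3 -c "
from h import *
o=telemetry.get_obs(); print({k:np.round(o[k],4) for k in('t','q','eef_pos','force','torque','width')})"
```

```text
t: 2.65
eef_pos: [0.4861, -0.0609, 0.1808]
eef_rot: [0.006, 0.708, -0.006, 0.706]
force: [0.2, -0.1, 1.0]
width: 0.0881
t: 3.48
eef_pos: [0.4872, -0.0623, 0.1819]
eef_rot: [0.007, 0.707, -0.007, 0.707]
force: [0.3, -0.5, 1.0]
width: 0.0244
{'t': np.float64(3.4833), 'q': array([-0.547 ,  0.2372,  0.685 ,  1.9805, -0.1795,  0.9835,  0.2056]), 'eef_pos': array([ 0.4872, -0.0623,  0.1819]), 'force': array([ 0.3145, -0.4851,  0.9575]), 'torque': array([-0.0885,  0.0537, -0.0573]), 'width': np.float64(0.0244)}
```

The wrist view shows the target bar at (273,187), directly beside the gauge at (260,258) and clear of everything else. The jaws are still closing.

```bash
python3 -m jog '{"offset":[[0,-1.5,0],[0,-1.5,0],[0,-1.5,0],[0,-1.5,0],[0,-1.5,0],[0,-1.5,0]],"spin":[0,0,0,0,0,0],"gripper":[-1,-1,-1,-1,-1,-1]}' 30
cat > s.py <<'E'
from h import *
from scipy.spatial.transform import Rotation as R
o=telemetry.get_obs(); r=R.from_quat(o["eef_rot"]).as_matrix()
print({k:np.round(o[k],3).tolist() for k in('t','q','eef_pos','force','torque','width')},"yaw",np.degrees(np.arctan2(r[1,2],r[0,2])).round(2))
E
python3 s.py
python3 -m jog '{"offset":[[0,0,0],[0,0,0],[0,0,0],[0,0,0],[0,0,0],[0,0,0]],"spin":[-3,-6,-9,-12,-15,-15],"gripper":[-1,-1,-1,-1,-1,-1]}' >/dev/null; python3 s.py
```

```text
t: 3.98
eef_pos: [0.4872, -0.0638, 0.182]
eef_rot: [0.007, 0.707, -0.007, 0.707]
force: [-0.8, -0.2, 0.1]
width: 0.0002
{'t': 3.983, 'q': [-0.544, 0.238, 0.686, 1.98, -0.18, 0.984, 0.209], 'eef_pos': [0.487, -0.064, 0.182], 'force': [-0.757, -0.15, 0.101], 'torque': [-0.069, 0.043, -0.014], 'width': 0.0} yaw -1.06
{'t': 4.483, 'q': [-0.585, 0.245, 0.737, 1.982, -0.197, 0.985, -0.036], 'eef_pos': [0.487, -0.064, 0.182], 'force': [-0.277, 0.342, 1.011], 'torque': [-0.084, 0.067, -0.016], 'width': 0.0} yaw -16.2
```

The width reads 0 where the bar should hold it at 14 mm, so I'll look.

Run:
```python
from h import *
im,W,c=snap("wrist"); 
im2,W2,c2=snap("side"); cr=cv2.resize(im2[150:290,230:370],(420,420),interpolation=cv2.INTER_CUBIC)
save("pics/w2.png",cv2.resize(np.hstack([im,cr]),(784,336)))
im3,W3,_=snap("top"); 
m=(abs(W[...,2]-.184)<.006)
N,L,S,C=cv2.connectedComponentsWithStats(m.astype(np.uint8))
for i in range(1,N):
    if S[i,4]>100: p=W[L==i]; print(S[i,4],C[i],p.mean(0),cv2.minAreaRect(p[:,:2].astype(np.float32)))
```

```text
3849 [267.3455443   39.20057158] [0.5126014  0.03583037 0.18531981] ((0.5113179087638855, 0.039269592612981796), (0.014260872267186642, 0.06297412514686584), 33.66414260864258)
1486 [264.08815612 211.05787349] [ 0.48759502 -0.04190681  0.18514404] ((0.48689767718315125, -0.04540391266345978), (0.03681136667728424, 0.014170948415994644), 89.05066680908203)
```

View pics/w2.png

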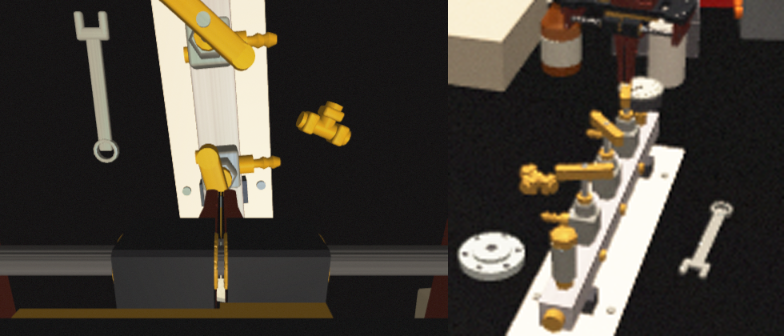

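Run:
```python
from h import *
im,W,c=snap("wrist"); print(np.array(c["mount"]).round(3))
for v in range(225,330,8): print(v,[(u,W[v,u].round(3).tolist()) for u in(266,272,276,282,290)])
save("pics/w3.png",cv2.resize(im[160:400,180:380],(800,600)[::1][:2] if 0 else (500,600)))
```

```text
[[-0.001  0.258 -0.966 -0.175]
 [ 0.     0.966  0.258  0.07 ]
 [ 1.    -0.    -0.001  0.   ]
 [ 0.     0.     0.     1.   ]]
225 [(266, [0.486, -0.049, 0.185]), (272, [0.489, -0.05, 0.185]), (276, [0.491, -0.051, 0.185]), (282, [0.494, -0.054, 0.176]), (290, [0.496, -0.07, 0.133])]
233 [(266, [0.485, -0.053, 0.186]), (272, [0.488, -0.055, 0.185]), (276, [0.49, -0.055, 0.186]), (282, [0.493, -0.056, 0.186]), (290, [0.493, -0.082, 0.115])]
241 [(266, [0.486, -0.052, 0.202]), (272, [0.487, -0.059, 0.185]), (276, [0.49, -0.055, 0.197]), (282, [0.493, -0.054, 0.202]), (290, [0.497, -0.055, 0.203])]
249 [(266, [0.486, -0.052, 0.213]), (272, [0.486, -0.063, 0.187]), (276, [0.49, -0.055, 0.209]), (282, [0.493, -0.054, 0.212]), (290, [0.497, -0.055, 0.213])]
257 [(266, [0.486, -0.052, 0.22]), (272, [0.488, -0.054, 0.217]), (276, [0.489, -0.058, 0.21]), (282, [0.493, -0.054, 0.222]), (290, [0.496, -0.055, 0.222])]
265 [(266, [0.487, -0.052, 0.23]), (272, [0.489, -0.054, 0.227]), (276, [0.488, -0.061, 0.212]), (282, [0.493, -0.054, 0.229]), (290, [0.496, -0.054, 0.23])]
273 [(266, [0.494, -0.03
[... 540 characters left out ...]
6]), (282, [0.497, -0.034, 0.29]), (290, [0.499, -0.033, 0.293])]
305 [(266, [0.495, -0.032, 0.296]), (272, [0.494, -0.038, 0.284]), (276, [0.47, -0.126, 0.133]), (282, [0.497, -0.035, 0.292]), (290, [0.499, -0.033, 0.296])]
313 [(266, [0.494, -0.032, 0.297]), (272, [0.494, -0.037, 0.291]), (276, [0.495, -0.037, 0.291]), (282, [0.497, -0.035, 0.294]), (290, [0.499, -0.033, 0.298])]
321 [(266, [0.494, -0.032, 0.3]), (272, [0.494, -0.038, 0.291]), (276, [0.495, -0.037, 0.293]), (282, [0.497, -0.037, 0.295]), (290, [0.499, -0.034, 0.3])]
329 [(266, [0.494, -0.035, 0.299]), (272, [0.494, -0.039, 0.293]), (276, [0.494, -0.039, 0.293]), (282, [0.496, -0.038, 0.296]), (290, [0.498, -0.036, 0.299])]
```

View pics/w3.png

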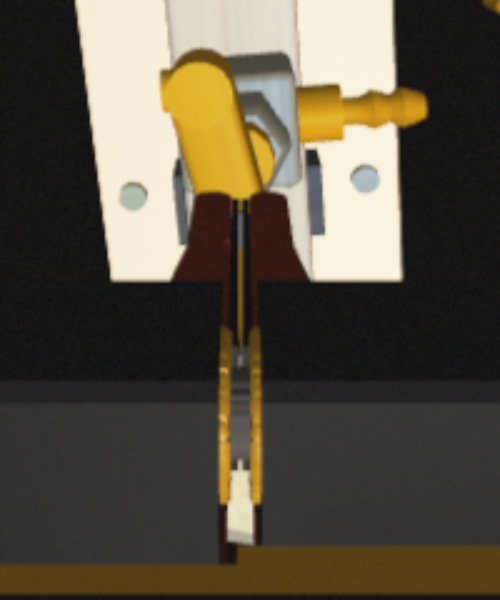

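The bar hasn't turned, and the depth puts the closed fingertips at about z 0.195, above the bar top at 0.186. The fingers closed above it, although the stated TCP should put the tips at 0.160. I'll reopen and measure where the tips are when open.

```bash
python3 -m jog '{"offset":[[0,0,0],[0,0,0],[0,0,0],[0,0,0],[0,0,0],[0,0,0],[0,0,0],[0,0,0],[0,0,0],[0,0,0],[0,0,0],[0,0,0]],"spin":[5,10,15,15,15,15,15,15,15,15,15,15],"gripper":[1,1,1,1,1,1,1,1,1,1,1,1]}' >/dev/null
python3 s.py
python3 - <<'E'
from h import *
im,W,c=snap("wrist"); np.save("w4.npy",W)
ims,Ws,_=snap("side"); imt,Wt,_=snap("top")
save("pics/w4.png",cv2.resize(np.hstack([im,cv2.resize(ims[150:290,230:370],(420,420),interpolation=cv2.INTER_CUBIC)]),(784,336)))
p=W.reshape(-1,3)
# points near the tool laterally
for x0,x1 in((.40,.46),(.515,.575)):
    k=(p[:,0]>x0)&(p[:,0]<x1)&(p[:,1]>-.08)&(p[:,1]<-.045)&(p[:,2]>.145)&(p[:,2]<.28); q=p[k]
    print(k.sum(), np.sort(q[:,2])[:8].round(3) if k.any() else 0, q.min(0) if k.any() else 0)
E
```

```text
{'t': 5.683, 'q': [-0.544, 0.238, 0.685, 1.98, -0.18, 0.984, 0.209], 'eef_pos': [0.487, -0.064, 0.182], 'force': [-0.158, -0.426, 0.58], 'torque': [-0.081, 0.058, -0.031], 'width': 0.077} yaw -1.07
4879 [0.194 0.194 0.195 0.195 0.195 0.195 0.195 0.195] [ 0.43565065 -0.07554765  0.19433105]
4672 [0.194 0.195 0.195 0.195 0.195 0.195 0.195 0.195] [ 0.52513459 -0.07639732  0.19437008]
```

View pics/w4.png

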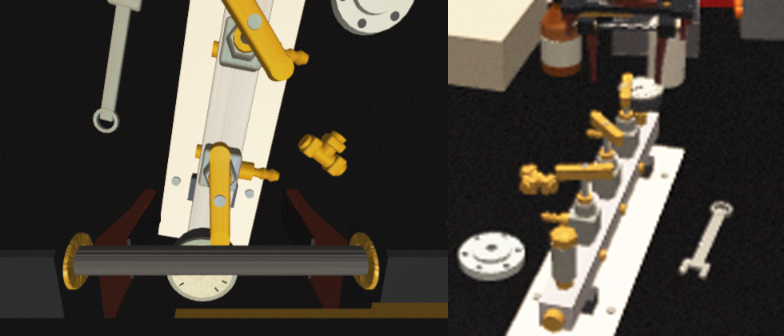

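Both fingertips measure z 0.1945, and the side view agrees that they hang above the bar. The real tips therefore sit about 34 mm higher than the stated geometry, so I'll lower by 34 mm and grip.

```bash
python3 -m jog '{"offset":[[0,0,-10],[0,0,-20],[0,0,-28],[0,0,-34],[0,0,-34]],"spin":[0,0,0,0,0],"gripper":[1,1,1,1,1]}'; 
python3 -m jog '{"offset":[[0,0,0],[0,0,0],[0,0,0],[0,0,0],[0,0,0],[0,0,0],[0,0,0],[0,0,0],[0,0,0],[0,0,0],[0,0,0],[0,0,0]],"spin":[0,0,0,0,0,0,0,0,0,0,0,0],"gripper":[-1,-1,-1,-1,-1,-1,-1,-1,-1,-1,-1,-1]}' 30
python3 -m jog '{"offset":[[0,0,0],[0,0,0],[0,0,0],[0,0,0]],"spin":[0,0,0,0],"gripper":[-1,-1,-1,-1]}' >/dev/null; python3 s.py
```

```text
t: 6.25
eef_pos: [0.4861, -0.0638, 0.1462]
eef_rot: [0.006, 0.708, -0.007, 0.706]
force: [-1.0, -0.1, -0.3]
width: 0.0878
t: 7.25
eef_pos: [0.4867, -0.0638, 0.1479]
eef_rot: [0.007, 0.707, -0.007, 0.707]
force: [-1.7, -0.4, 4.9]
width: 0.0137
{'t': 7.583, 'q': [-0.519, 0.287, 0.668, 2.018, -0.224, 0.909, 0.25], 'eef_pos': [0.487, -0.064, 0.148], 'force': [-3.086, 0.018, 4.644], 'torque': [0.023, 0.975, 0.026], 'width': 0.014} yaw -1.07
```

Gripped, width 14 mm. I'll turn clockwise in stages and watch the moment.

```bash
python3 -m jog '{"offset":[[0,0,0],[0,0,0],[0,0,0],[0,0,0],[0,0,0],[0,0,0]],"spin":[-4,-8,-12,-16,-20,-20],"gripper":[-1,-1,-1,-1,-1,-1]}' >/dev/null; python3 s.py
python3 -m jog '{"offset":[[0,0,0],[0,0,0],[0,0,0],[0,0,0],[0,0,0],[0,0,0]],"spin":[-4,-8,-12,-16,-20,-20],"gripper":[-1,-1,-1,-1,-1,-1]}' >/dev/null; python3 s.py
```

```text
{'t': 8.083, 'q': [-0.58, 0.301, 0.748, 2.021, -0.257, 0.914, -0.067], 'eef_pos': [0.487, -0.064, 0.148], 'force': [-4.891, 1.021, 4.769], 'torque': [-0.071, 1.055, 0.04], 'width': 0.014} yaw -21.28
{'t': 8.583, 'q': [-0.642, 0.319, 0.832, 2.024, -0.296, 0.92, -0.373], 'eef_pos': [0.487, -0.064, 0.148], 'force': [-3.407, 0.537, 4.95], 'torque': [-0.011, 1.048, 0.053], 'width': 0.014} yaw -41.25
```

```bash
cat > bar.py <<'E'
from h import *
for n in("wrist","top"):
    im,W,c=snap(n); hsv=cv2.cvtColor(im,cv2.COLOR_RGB2HSV)
    m=(abs(W[...,2]-.183)<.008)&(np.hypot(W[...,0]-.487,W[...,1]+.0638)<.045)&(hsv[...,1]>120)&(abs(hsv[...,0].astype(int)-22)<7)
    p=W[m][:,:2]
    if len(p)>8: print(n,len(p),p.mean(0).round(4),cv2.minAreaRect(p.astype(np.float32)))
E
python3 bar.py
python3 -m jog '{"offset":[[0,0,0],[0,0,0],[0,0,0],[0,0,0],[0,0,0],[0,0,0]],"spin":[-4,-8,-12,-16,-20,-20],"gripper":[-1,-1,-1,-1,-1,-1]}' >/dev/null; python3 s.py
python3 -m jog '{"offset":[[0,0,0],[0,0,0],[0,0,0],[0,0,0],[0,0,0],[0,0,0]],"spin":[-4,-8,-12,-16,-20,-20],"gripper":[-1,-1,-1,-1,-1,-1]}' >/dev/null; python3 s.py; python3 bar.py
```

```text
wrist 3438 [ 0.4947 -0.0551] ((0.48710858821868896, -0.0643002986907959), (0.07426933199167252, 0.01469703484326601), 49.10755157470703)
{'t': 9.183, 'q': [-0.705, 0.344, 0.921, 2.027, -0.341, 0.93, -0.673], 'eef_pos': [0.487, -0.064, 0.148], 'force': [-5.681, 0.741, 6.067], 'torque': [0.003, 1.16, 0.074], 'width': 0.014} yaw -61.24
{'t': 9.683, 'q': [-0.766, 0.377, 1.015, 2.03, -0.396, 0.945, -0.963], 'eef_pos': [0.487, -0.064, 0.148], 'force': [-4.898, 0.578, 6.203], 'torque': [-0.007, 1.212, 0.06], 'width': 0.014} yaw -81.23
wrist 3464 [ 0.4986 -0.0624] ((0.4869188666343689, -0.0639820322394371), (0.07394066452980042, 0.015071285888552666), 7.101362705230713)
```

The bar follows (about 7–8° in world). I'll go on to about -106, then in 2–3° steps.

```bash
python3 -m jog '{"offset":[[0,0,0],[0,0,0],[0,0,0],[0,0,0],[0,0,0],[0,0,0]],"spin":[-4,-8,-12,-16,-19,-19],"gripper":[-1,-1,-1,-1,-1,-1]}' >/dev/null; python3 s.py
python3 -m jog '{"offset":[[0,0,0],[0,0,0],[0,0,0],[0,0,0],[0,0,0],[0,0,0]],"spin":[-1,-2,-3,-4,-5,-6],"gripper":[-1,-1,-1,-1,-1,-1]}' >/dev/null; python3 s.py
python3 -m jog '{"offset":[[0,0,0],[0,0,0],[0,0,0],[0,0,0]],"spin":[-1,-2,-3,-3],"gripper":[-1,-1,-1,-1]}' >/dev/null; python3 s.py
python3 -m jog '{"offset":[[0,0,0],[0,0,0],[0,0,0],[0,0,0]],"spin":[-1,-2,-3,-3],"gripper":[-1,-1,-1,-1]}' >/dev/null; python3 s.py
```

```text
{'t': 10.283, 'q': [-0.821, 0.418, 1.106, 2.032, -0.457, 0.966, -1.228], 'eef_pos': [0.487, -0.064, 0.148], 'force': [-5.301, 0.804, 6.109], 'torque': [0.061, 1.257, 0.09], 'width': 0.014} yaw -100.17
{'t': 10.783, 'q': [-0.837, 0.433, 1.134, 2.032, -0.477, 0.973, -1.307], 'eef_pos': [0.487, -0.064, 0.148], 'force': [-4.742, -0.082, 6.404], 'torque': [0.039, 1.21, 0.152], 'width': 0.014} yaw -106.03
{'t': 11.117, 'q': [-0.844, 0.441, 1.149, 2.033, -0.488, 0.978, -1.348], 'eef_pos': [0.487, -0.064, 0.148], 'force': [-4.642, -0.195, 7.381], 'torque': [0.005, 1.27, 0.037], 'width': 0.014} yaw -109.04
{'t': 11.45, 'q': [-0.852, 0.449, 1.164, 2.033, -0.499, 0.983, -1.389], 'eef_pos': [0.487, -0.064, 0.148], 'force': [-3.737, -0.291, 6.747], 'torque': [0.13, 1.244, 0.135], 'width': 0.014} yaw -112.04
```

```bash
for i in 1; do
python3 -m jog '{"offset":[[0,0,0],[0,0,0],[0,0,0],[0,0,0]],"spin":[-1,-2,-3,-3],"gripper":[-1,-1,-1,-1]}' >/dev/null; python3 s.py; done
python3 -m jog '{"offset":[[0,0,0],[0,0,0],[0,0,0],[0,0,0]],"spin":[-1,-2,-2,-2],"gripper":[-1,-1,-1,-1]}' >/dev/null; python3 s.py
python3 -m jog '{"offset":[[0,0,0],[0,0,0],[0,0,0],[0,0,0]],"spin":[-1,-2,-2,-2],"gripper":[-1,-1,-1,-1]}' >/dev/null; python3 s.py
```

```text
{'t': 11.783, 'q': [-0.859, 0.458, 1.178, 2.033, -0.511, 0.987, -1.429], 'eef_pos': [0.487, -0.064, 0.148], 'force': [-5.054, 0.506, 5.605], 'torque': [0.1, 1.283, 0.058], 'width': 0.014} yaw -115.04
{'t': 12.117, 'q': [-0.864, 0.464, 1.187, 2.033, -0.518, 0.991, -1.455], 'eef_pos': [0.487, -0.064, 0.148], 'force': [-4.999, 1.142, 6.435], 'torque': [0.131, 1.21, 0.052], 'width': 0.014} yaw -116.99
{'t': 12.45, 'q': [-0.868, 0.47, 1.197, 2.033, -0.526, 0.994, -1.482], 'eef_pos': [0.487, -0.064, 0.148], 'force': [-4.602, 0.139, 6.078], 'torque': [0.065, 1.193, 0.044], 'width': 0.014} yaw -118.99
```

```bash
python3 -m jog '{"offset":[[0,0,0],[0,0,0],[0,0,0],[0,0,0]],"spin":[-1,-2,-2,-2],"gripper":[-1,-1,-1,-1]}' >/dev/null; python3 s.py; python3 s.py
python3 -m jog '{"offset":[[0,0,0],[0,0,0],[0,0,0],[0,0,0]],"spin":[-1,-2,-2,-2],"gripper":[-1,-1,-1,-1]}' >/dev/null; python3 s.py
```

```text
{'t': 12.783, 'q': [-0.873, 0.476, 1.206, 2.034, -0.534, 0.998, -1.508], 'eef_pos': [0.487, -0.064, 0.148], 'force': [-4.378, 0.039, 6.093], 'torque': [0.138, 1.31, 0.172], 'width': 0.014} yaw -120.97
{'t': 12.783, 'q': [-0.873, 0.476, 1.206, 2.034, -0.534, 0.998, -1.508], 'eef_pos': [0.487, -0.064, 0.148], 'force': [-4.378, 0.039, 6.093], 'torque': [0.138, 1.31, 0.172], 'width': 0.014} yaw -120.97
{'t': 13.117, 'q': [-0.877, 0.482, 1.216, 2.034, -0.541, 1.001, -1.535], 'eef_pos': [0.487, -0.064, 0.148], 'force': [-5.477, 0.902, 5.684], 'torque': [0.008, 1.302, 0.391], 'width': 0.014} yaw -122.94
```

```bash
python3 bar.py
```

```text
wrist 3455 [ 0.4969 -0.0708] ((0.48653197288513184, -0.06453873217105865), (0.015137819573283195, 0.07454724609851837), 59.33071517944336)
```

Moment jumps from 0.05 to 0.17 to 0.39 N·m: contact at yaw about -120. One more 2° to confirm; that stays well under the gentle limit.

```bash
python3 -m jog '{"offset":[[0,0,0],[0,0,0],[0,0,0],[0,0,0]],"spin":[-1,-2,-2,-2],"gripper":[-1,-1,-1,-1]}' >/dev/null; python3 s.py; python3 bar.py
```

```text
{'t': 13.55, 'q': [-0.882, 0.488, 1.225, 2.034, -0.549, 1.005, -1.561], 'eef_pos': [0.487, -0.064, 0.148], 'force': [-4.936, 1.094, 5.597], 'torque': [0.03, 1.288, 0.52], 'width': 0.014} yaw -124.92
wrist 3461 [ 0.4967 -0.0711] ((0.4864186644554138, -0.06451976299285889), (0.014993933960795403, 0.0748916044831276), 57.141685485839844)
```

Seated, at 0.52 N·m. Opening counter-clockwise by 185°, to yaw +60.

```bash
Z='no'; python3 -m jog '{"offset":[[0,0,0],[0,0,0],[0,0,0],[0,0,0],[0,0,0],[0,0,0],[0,0,0],[0,0,0],[0,0,0],[0,0,0],[0,0,0],[0,0,0]],"spin":[5,10,15,20,25,30,35,40,45,50,55,60],"gripper":[-1,-1,-1,-1,-1,-1,-1,-1,-1,-1,-1,-1]}' >/dev/null; python3 s.py
python3 -m jog '{"offset":[[0,0,0],[0,0,0],[0,0,0],[0,0,0],[0,0,0],[0,0,0],[0,0,0],[0,0,0],[0,0,0],[0,0,0],[0,0,0],[0,0,0]],"spin":[5,10,15,20,25,30,35,40,45,50,55,60],"gripper":[-1,-1,-1,-1,-1,-1,-1,-1,-1,-1,-1,-1]}' >/dev/null; python3 s.py; python3 bar.py
```

```text
{'t': 14.65, 'q': [-0.713, 0.348, 0.933, 2.028, -0.348, 0.932, -0.727], 'eef_pos': [0.487, -0.064, 0.148], 'force': [-3.134, 0.303, 3.888], 'torque': [-0.054, 1.135, -0.071], 'width': 0.014} yaw -64.76
{'t': 15.65, 'q': [-0.524, 0.288, 0.675, 2.019, -0.227, 0.909, 0.188], 'eef_pos': [0.487, -0.064, 0.148], 'force': [-4.808, 0.323, 3.616], 'torque': [0.017, 1.031, -0.073], 'width': 0.014} yaw -4.77
wrist 3444 [ 0.4877 -0.0521] ((0.4870452284812927, -0.06423141062259674), (0.07478515058755875, 0.014692289754748344), 85.77318572998047)
```

```bash
python3 -m jog '{"offset":[[0,0,0],[0,0,0],[0,0,0],[0,0,0],[0,0,0],[0,0,0],[0,0,0],[0,0,0],[0,0,0],[0,0,0],[0,0,0],[0,0,0]],"spin":[5,10,15,20,25,30,35,40,45,50,55,60],"gripper":[-1,-1,-1,-1,-1,-1,-1,-1,-1,-1,-1,-1]}' >/dev/null; python3 s.py
python3 -m jog '{"offset":[[0,0,0],[0,0,0],[0,0,0]],"spin":[5,5,5],"gripper":[-1,-1,-1]}' >/dev/null; python3 s.py; python3 bar.py
```

```text
{'t': 16.75, 'q': [-0.352, 0.263, 0.459, 2.009, -0.147, 0.902, 1.145], 'eef_pos': [0.487, -0.064, 0.148], 'force': [-5.396, 0.84, 4.994], 'torque': [0.04, 1.128, -0.089], 'width': 0.014} yaw 55.0
{'t': 17.0, 'q': [-0.339, 0.261, 0.443, 2.008, -0.142, 0.902, 1.221], 'eef_pos': [0.487, -0.064, 0.148], 'force': [-5.268, 0.719, 4.342], 'torque': [0.115, 1.183, -0.075], 'width': 0.013} yaw 59.67
wrist 3467 [ 0.476  -0.0581] ((0.4866649806499481, -0.06392934918403625), (0.015072035603225231, 0.07447068393230438), 60.79755783081055)
```

The bar stands at 150.8° in world, 180° from the felt seat. I'll release, lift straight up and check.

```bash
python3 -m jog '{"offset":[[0,0,0],[0,0,0],[0,0,0],[0,0,0],[0,0,0],[0,0,0],[0,0,0],[0,0,0]],"spin":[0,0,0,0,0,0,0,0],"gripper":[0,0,0,0,0,0,0,0]}'
python3 -m jog '{"offset":[[0,0,15],[0,0,40],[0,0,70],[0,0,100],[0,0,130],[0,0,160],[0,0,180],[0,0,180],[0,0,180]],"spin":[0,0,0,0,0,0,0,0,0],"gripper":[0,0,0,0,0,0,0,0,0]}'; python3 s.py; python3 bar.py
python3 - <<'E'
from h import *
im,W,c=snap("wrist"); im2,W2,_=snap("top"); save("pics/end.png",cv2.resize(np.hstack([im,im2]),(800,300)))
m=(abs(W2[...,2]-.186)<.006)
N,L,S,C=cv2.connectedComponentsWithStats(m.astype(np.uint8))
for i in range(1,N):
    if S[i,4]>50: p=W2[L==i]; print(S[i,4],C[i],p.mean(0),cv2.minAreaRect(p[:,:2].astype(np.float32)))
E
```

```text
t: 17.77
eef_pos: [0.4873, -0.0638, 0.148]
eef_rot: [-0.353, 0.613, 0.353, 0.613]
force: [0.1, -0.4, 0.1]
width: 0.0442
t: 18.52
eef_pos: [0.4877, -0.0638, 0.3288]
eef_rot: [-0.353, 0.612, 0.353, 0.613]
force: [-0.0, 0.1, -0.3]
width: 0.044
{'t': 18.517, 'q': [-0.393, 0.083, 0.464, 1.754, -0.039, 1.312, 1.126], 'eef_pos': [0.488, -0.064, 0.329], 'force': [-0.048, 0.148, -0.278], 'torque': [0.003, 0.036, 0.048], 'width': 0.044} yaw 59.93
wrist 1021 [ 0.4848 -0.0632] ((0.48644354939460754, -0.0639214739203453), (0.013377925381064415, 0.07433044910430908), 59.659873962402344)
116 [235.93103448 212.81896552] [0.53232213 0.15226618 0.18658334] ((0.5320987701416016, 0.15234562754631042), (0.0710289478302002, 0.013757740147411823), 8.552129745483398)
123 [273.80487805 220.87804878] [0.50948618 0.04491777 0.18696816] ((0.5099122524261475, 0.04487229511141777), (0.014736073091626167, 0.07296434789896011), 33.374698638916016)
```

View pics/end.png

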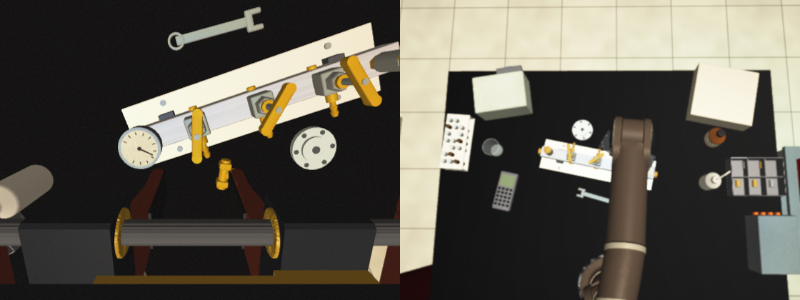

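The wrist view shows the target bar at (196,135), released. The other bars still measure 8.6° and 33.4° (9.1° and 32.6° before), and the bystanders look in place. Handing in.

```bash
python3 -c "
from workcell import ctrl; print(ctrl.finish_job())"
```

```text
the job is handed in; nothing more can be done
None
```

I reset the needle valve next to the gauge. I turned it clockwise onto its seat, opened it half a turn, released it and handed the job in at about 18.5 s of the 64 s allowed. No verdict was reported.

- **Seating:** the moment rose from about 0.06 to 0.52 N·m, with contact at a tool yaw of about -120°. I estimate the seat gave about 0.08 rad, which counts as gentle.
- **Opening:** I stopped at a tool yaw of +60°, 180° from the felt seat. After letting go, the bar measured 149.7° in world (150.8° while gripped), within 2° of half a turn.
- **Other two valves:** their bars measured 8.6° and 33.4° at the end, against 9.1° and 32.6° at the start, which is within measurement noise.
- **Loose things:** they looked unmoved in the last picture, but I did not measure them one by one. The arm hid part of the top view.
- **Disagreement with the given data:** the fingertips sit about 34 mm higher than the stated tool geometry. My first grip closed above the bar and touched nothing. I measured the fingertips by camera depth, lowered by 34 mm and gripped at 14 mm.

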